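# Free a dryer-door hinge strap with a forked pin tool

### The job

Take the orange-handled forked tool out of the low tool rack by its exposed fork end, put it down, and take it again by its handle. Slide its two tines into the mouth of the green hinge block, one on each side of the strap's eye, and push the brass collar of the spring pin back sideways until the steel hinge strap comes free and springs up. Then draw the tool out and lay it flat on the table, leaving the strap up and the things around undisturbed.

Things in the scene. Friction and masses are not known exactly. Their poses are not given: they have to be found in the camera images.
- tool_center (a point): Centre of the loose forked tool, half-way up: 16 mm above the table when flat. 200 mm long, 0.14 kg; +x runs along it to the tines. Orange handle 26 wide, 32 high, x -100 to 0; steel shank 14 wide, 14 high, x 0 to 40; fork 42 wide, 14 high: root x 40 to 54, two tines 8 wide x 54 to 100, gap 26. At the start the handle is in the rack, the front 81 to 88 mm sticks out.
- tool_tip (a point): Midway between the ends of the two tines, 100 mm ahead of tool_center; same axes. The tines have to go 90 mm or so into the hinge block, so the tool must be held by its handle there, not by the fork.
- tool_rack: Fixed low wooden rack with a grey roof, 130 x 88 mm, 46 mm high (roof underside 40 mm); origin at the centre of its underside, on the table. +x points into it; open mouth at x = -65 mm, inner width 68 mm, closed at the back and sides, no floor plate.
- hinge_block: Fixed green hinge block, 156 x 96 mm, 68 mm high at its guard; origin at the centre of its underside, on the table. +x is the way the tool goes in. Open mouth at x = -75 mm: a channel 56 wide, from 10 to 64 mm up. The pin's axis lies along x, at y = 0, 40 mm up. The strap's eye, 15 wide, stands in mid-channel at x = -27 to -17 mm; a tine passes on each side.
- collar_face (a point): Centre of the front face of the spring pin's brass collar, 48 mm across, 40 mm above the table, behind the strap's eye; at rest at x = -5 mm in the block's frame. The tine ends push it along the block's +x.
- spring_pin (a joint): Travel of the spring pin and collar along the block's +x, in m: 0 at rest, stop at 0.024. The spring returns it; pushing takes about 3.5 N at the start and 9 N at the stop. The strap is let go at a travel of about 0.014 to 0.018.
- strap (a joint): Angle of the steel hinge strap, in rad: 0 held down, about 0.8 sprung up. It is hinged 60 mm behind the block's origin, 72 mm up, and spring-loaded upwards; when freed its eye end rises to about 135 mm above the table.
- mug: White mug with dark spots standing at the back, 91 mm high; bystander, leave alone. Origin under its centre.
- tape_roll: Black roll of tape, 62 mm across, lying at the back right; bystander, leave alone. Origin under its centre.

How it is judged:
By the outcome, as a careful person would: the job done as asked, in the order asked, and still so for the second after the job is handed in, with the robot touching nothing.
It also fails if it takes over 61 s, if anything falls off the work surface, if the arm or the gripper's body presses on something with over 40 N, if the wrist force passes 120 N, or if a joint passes its speed limit or range.

### The arm

A 7-joint arm with a two-finger parallel gripper is mounted at the origin on a cart in front of the work surface, level with it; the furniture and walls round the work are solid. World frame = base frame: x ahead of the robot, y to its left, z up, the work surface at z = 0. Lengths are in m, angles in degrees, forces in N, time in s.
With the tool pointing down it reaches from about 0.4 to 0.9 m from the base axis. Payload 5.5 kg.
Tool frame: the origin (TCP) lies on the centre line of the jaws, within the pads' length; the fingertips stand 17 mm ahead of it and the grasp point (between the pads) lies 2 mm behind it; z points along the fingers, y is the direction in which the jaws open and shut (so a half turn about z gives the same grasp; the last joint's range is limited). The gripper opens to 92 mm and grips with 3 to 60 N. Pads are 19 mm wide; open, the fingers measure 130 mm over their backs; the gripper's body (75 mm by 190 mm) begins 47 mm behind the grasp point.
Start: joints at [-49.148, 28.699, -24.465, 88.831, 12.651, 65.22, -12.049], TCP at [0.283, 0.585, 0.244] pointing down, gripper open.
Joint ranges: [-164.97, 164.97], [-17.58, 116.51], [-87.97, 89.64], [11.32, 138.91], [-80.73, 260.73], [10.89, 115.49], [-147.41, 147.41]. Speed limits (degrees/s): [147.25, 147.25, 180, 180, 180, 180, 180].

### API

Orientations are given as [roll, pitch, yaw] about the fixed x, y, z axes, in that order (R = Rz(yaw) Ry(pitch) Rx(roll)).
In Python, from bench import read_state, snapshot, get_calibration, finish_job gives the robot as it stands.
- The arm moves only by the shell command python3 -m jog 'ROWS' [OPENING] [FORCE]. ROWS is JSON, a list of rows, each a list of 6 numbers: the shift along the tool's x, y, z each as a share of 0.15 m, from -1 to 1, then the turn, a rotation vector about the tool's x, y, z each as a share of 90 degrees, from -1 to 1. A call has 1 to 8 rows; each row is the pose to reach, as a shift and turn from the pose commanded when the call began, along the tool's axes at that moment; what a row does not reach only later rows make up. A row lasts 1/10 s, in which the tool goes at most 50 mm and 8.59 degrees, less where a joint would pass 70% of its speed; a pose out of reach is approached as far as the arm can. A call with a number of a shift or a turn outside -1 to 1 is refused whole. A call with a gripper value outside its range is refused whole. OPENING is the closure, from 0 (fully open) to 1 (shut), set as the call begins (- or left out, the last holds). The fingers move at their own pace and stop on an object; FORCE is the grip in N (left out, the last holds). Time passes only in rows, so rows that repeat a pose let the fingers close. It gives the time, the measured TCP pose, the force and the opening at its end, in the units of the state.
- read_state(): the state, without advancing time (a new reading comes with each control period).
- snapshot(name): name is "side" or "top" or "wrist"; returns (picture, depth): 420x560x3 uint8, red, green, blue; 420x560 float32, m along the optical axis (not along the pixel's ray), 0 where there is no reading.
- get_calibration(name): a dict with "fovy" (degrees; the focal length in pixels is half the picture's height over the tangent of half this angle, whatever the lens; pixels are square), "cx", "cy" (the principal point, pixels), "dist" ([k1, k2, p1, p2, k3] as OpenCV has them; the pictures are not rectified), "R" (3x3) and "t" (3): a world point X has camera coordinates R X + t; the wrist camera has in their place "tool_from_camera" (4x4, takes a point from camera to tool coordinates, whose origin is the TCP and whose axes are the flange's). Camera axes: x right, y down, z forward; pixel columns grow to the right and rows downward; lengths in m; the calibration is good to about 2 mm. A picture is of the moment at which its call begins: read the wrist's pose just before it. get_calibration takes no time and is no camera call.
- finish_job(): hands the job in, once; it reports no verdict.
The state is a dict: "time_s": time; "qpos": joint angles; "qvel": joint speeds; "joint_efforts": joint torques, N m; "eef_pos": TCP position; "tool_rot": TCP orientation; "wrist_force": force on the tool from outside, world axes, zero at the start; "wrist_torque": the same for the moment, N m; "opening": finger opening in m.
Only numpy, scipy, OpenCV 4.12 (cv2) and the standard library are available. Lean on these libraries where they do the work, as an engineer would, in place of code of your own. Each camera call takes 0.05 s, during which the arm holds its last target. There are 200 camera calls.

## Working session

There is one attempt and no reset: what is moved stays moved. The work goes in short steps, Python scripts to look and compute and a shell command to move; the robot and the scene stay as the last step left them, time stands still between calls to the robot, and variables do not carry over. Pictures are saved under pics/ and viewed, about 8 in all and at most 12, crops included, and the job is handed in when it is done.

```bash
ls; mkdir -p pics; cat > h.py <<'E'
import numpy as np, cv2
from scipy.spatial.transform import Rotation as Ro
from bench import read_state, snapshot, get_calibration, finish_job
def K(c):
    f=210/np.tan(np.radians(c["fovy"]/2)); return np.array([[f,0,c["cx"]],[0,f,c["cy"]],[0,0,1.]])
def pose():
    s=read_state(); T=np.eye(4); T[:3,:3]=Ro.from_euler('xyz',s["tool_rot"],degrees=True).as_matrix(); T[:3,3]=s["eef_pos"]; return s,T
def look(n):
    s,T=pose(); im,d=snapshot(n); c=get_calibration(n)
    if n=="wrist": W=T@np.array(c["tool_from_camera"])
    else:
        W=np.eye(4); R=np.array(c["R"]); W[:3,:3]=R.T; W[:3,3]=-R.T@np.array(c["t"])
    return im,d,K(c),np.array(c["dist"],float),W
def plane(uv,v,z):
    im,d,k,di,W=v
    p=cv2.undistortPoints(np.array(uv,float).reshape(-1,1,2),k,di).reshape(-1,2)
    r=np.c_[p,np.ones(len(p))]@W[:3,:3].T
    return W[:3,3]+r*((z-W[2,3])/r[:,2])[:,None]
def cloud(v):
    im,d,k,di,W=v
    g=np.stack(np.meshgrid(np.arange(560),np.arange(420)),-1).reshape(-1,2).astype(float)
    p=cv2.undistortPoints(g.reshape(-1,1,2),k,di).reshape(-1,2)
    z=d.reshape(-1,1); P=np.c_[p,np.ones(len(p))]*z
    P=P@W[:3,:3].T+W[:3,3]; P[z[:,0]==0]=np.nan; return P.reshape(420,560,3)
def save(n,im): cv2.imwrite(f"pics/{n}.png",im[:,:,::-1])
E
python3 - <<'E'
from h import *
s,T=pose(); print(s); print(T)
for n in("top","side"):
    v=look(n); save(n+"0",v[0]); np.savez(n+"0.npz",*v); print(n,v[4].round(3))
E
```

```text
pics
{'time_s': 0.0, 'qpos': array([-49.14831455,  28.75387299, -24.45315971,  88.89118886,
        12.65234832,  65.21721709, -12.05011977]), 'qvel': array([-0.0239407 , -0.00044439, -0.0255823 ,  0.00109264, -0.00944429,
        0.03558272,  0.0328481 ]), 'joint_efforts': array([-4.21224631e-04, -5.66598129e+01, -5.81614450e+00, -2.79115248e+01,
       -6.86604227e-02,  3.08818650e-02,  1.73189942e-04]), 'eef_pos': array([0.28237234, 0.58474049, 0.24267936]), 'tool_rot': array([-1.79891433e+02, -3.03215495e-03,  1.54231268e+02]), 'wrist_force': array([-0.89550861,  0.7081277 , -0.25618409]), 'wrist_torque': array([ 0.02357607,  0.03647214, -0.00542165]), 'opening': 0.09208188105127325}
[[-9.00556156e-01  4.34738831e-01 -8.71427133e-04  2.82372343e-01]
 [ 4.34739701e-01  9.00554584e-01 -1.68341671e-03  5.84740487e-01]
 [ 5.29210873e-05 -1.89485525e-03 -9.99998203e-01  2.42679363e-01]
 [ 0.00000000e+00  0.00000000e+00  0.00000000e+00  1.00000000e+00]]
top [[ 0.004 -0.99   0.14   0.497]
 [-1.    -0.004  0.005  0.12 ]
 [-0.005 -0.14  -0.99   0.927]
 [ 0.     0.     0.     1.   ]]
side [[ 0.952 -0.147  0.27   0.397]
 [-0.307 -0.504  0.808 -0.542]
 [ 0.017 -0.851 -0.525  0.54 ]
 [ 0.     0.     0.     1.   ]]
```

View pics/top0.png

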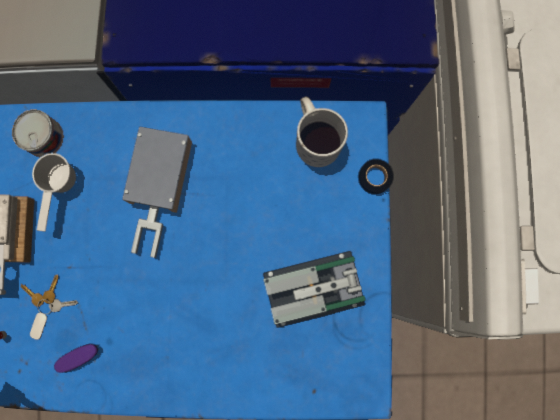

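View pics/side0.png

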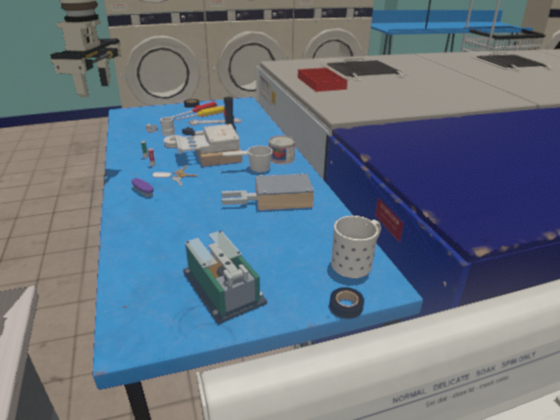

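The top view shows the rack roof around (158,168) with the fork sticking out toward the robot, tines ending near (147,255). The hinge block is at (315,288), with its mouth on the left (+y) and the strap clevis on the right. The mug is at (322,137) and the tape at (376,176).

```bash
python3 - <<'E'
from h import *
z=np.load("top0.npz"); v=[z[f"arr_{i}"] for i in range(5)]
im=v[0]; C=cloud(v)
print("table z",np.nanmedian(C[300:400,150:250,2]))
def rect(m,zz,name):
    m=cv2.morphologyEx(m.astype(np.uint8),cv2.MORPH_OPEN,np.ones((2,2)))
    cs,_=cv2.findContours(m,cv2.RETR_EXTERNAL,cv2.CHAIN_APPROX_NONE); c=max(cs,key=cv2.contourArea)
    P=plane(c.reshape(-1,2),v,zz)[:,:2]
    r=cv2.minAreaRect((P*1000).astype(np.float32)); print(name,r,"\n",cv2.boxPoints(r).round(1).tolist()); return P
box=lambda a,b,c,d:(np.add.outer(np.arange(420),0*np.arange(560))>=b)&(np.add.outer(np.arange(420),0*np.arange(560))<d)&(np.add.outer(0*np.arange(420),np.arange(560))>=a)&(np.add.outer(0*np.arange(420),np.arange(560))<c)
Z=C[...,2]
rect(box(110,115,210,225)&(Z>.036),.046,"rack")
f=im.astype(int); notblue=(f[...,0]>120)
rect(box(110,212,180,265)&notblue,.023,"fork")
rect(box(250,240,380,340)&(Z>.055)&(Z<.08),.068,"block>55mm")
rect(box(250,240,380,340)&(Z>.012),.03,"block all")
hs=cv2.resize(im[235:340,250:380],None,fx=5,fy=5,interpolation=cv2.INTER_CUBIC); hs2=cv2.resize(im[120:265,110:210],(363,525),interpolation=cv2.INTER_CUBIC)
save("zoom",np.hstack([cv2.resize(hs,(437,353)),hs2[:353]])); 
hs=cv2.resize(hs,(520,420)); 
save("zoom",np.hstack([hs,cv2.resize(im[120:265,110:210],(270,420))]))
E
```

```text
table z -0.0004213232074405937
rack ((681.6454467773438, 321.6629333496094), (88.47126007080078, 130.0142822265625), 79.28532409667969) 
 [[609.5, 290.29998779296875], [737.2999877929688, 266.1000061035156], [753.7000122070312, 353.0], [626.0, 377.20001220703125]]
fork ((573.3402099609375, 337.28729248046875), (41.490516662597656, 74.38663482666016), 79.09830474853516) 
 [[532.9000244140625, 324.0], [605.9000244140625, 309.8999938964844], [613.7999877929688, 350.6000061035156], [540.7000122070312, 364.70001220703125]]
block>55mm ((480.5282897949219, 57.642784118652344), (73.20951080322266, 148.33773803710938), 14.370330810546875) 
 [[426.70001220703125, 120.4000015258789], [463.5, -23.299999237060547], [534.4000244140625, -5.099999904632568], [497.6000061035156, 138.60000610351562]]
block all ((479.1244812011719, 54.76886749267578), (78.00018310546875, 154.8992462158203), 14.480475425720215) 
 [[422.0, 120.0], [460.70001220703125, -30.0], [536.2999877929688, -10.5], [497.5, 139.5]]
```

View pics/zoom.png

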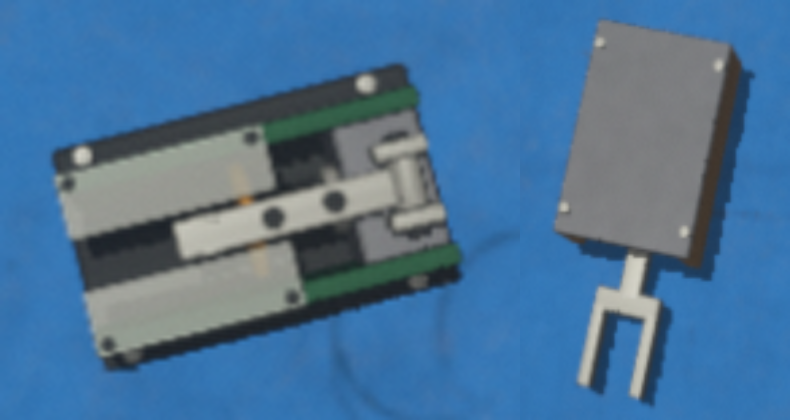

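```bash
cat > go.py <<'E'
import sys; from h import *
# go.py x y z yaw : shares from the measured pose to a tool-down target pose
a=[float(t) for t in sys.argv[1:]]
s,T=pose(); d=T[:3,:3].T@(np.array(a[:3])-T[:3,3])
Rt=Ro.from_euler('xyz',[180,0,a[3]],degrees=True).as_matrix()
r=Ro.from_matrix(T[:3,:3].T@Rt).as_rotvec(degrees=True)
print("shift",(d/.15).round(3),"turn",(r/90).round(4),"| t",s["time_s"],"pos",s["eef_pos"].round(4),"rot",np.round(s["tool_rot"],2),"q",s["qpos"].round(0),"open",round(s["opening"],4),"F",s["wrist_force"].round(1))
E
python3 go.py 0.572 0.338 0.2 169.1
```

```text
shift [-2.454 -0.642  0.286] turn [-0.0011 -0.0002 -0.1652] | t 0.1 pos [0.2824 0.5848 0.2428] rot [-179.9    -0.    154.23] q [-49.  29. -24.  89.  13.  65. -12.] open 0.0919 F [-0.5  0.2  0.2]
```

```bash
python3 -m jog '[[-0.3,-0.08,0,0,0,0],[-0.65,-0.17,0,0,0,0],[-1,-0.26,0,0,0,0]]' 0 && python3 -m jog '[[-0.35,-0.09,0,0,0,0],[-0.7,-0.18,0,0,0,0],[-1,-0.26,0,0,0,0]]' && python3 go.py 0.572 0.338 0.2 169.1
```

```text
time_s: 0.4
eef_pos: [0.3948, 0.4894, 0.2432]
tool_rot: [-180.0, -0.0, 154.3]
wrist_force: [1.3, 1.1, 1.0]
opening: 0.0915
time_s: 0.7
eef_pos: [0.5097, 0.3916, 0.2433]
tool_rot: [-180.0, -0.0, 154.2]
wrist_force: [0.7, -0.1, 0.0]
opening: 0.0919
shift [-0.529 -0.142  0.289] turn [-0.0003 -0.0002 -0.1652] | t 0.7 pos [0.5097 0.3916 0.2433] rot [-1.7997e+02 -2.0000e-02  1.5424e+02] q [-25.  27. -20.  90.  10.  64.  16.] open 0.0919 F [ 0.7 -0.1  0. ]
```

```bash
python3 -m jog '[[-0.3,-0.07,0.1,0,0,-0.08],[-0.45,-0.1,0.29,0,0,-0.165],[-0.45,-0.1,0.29,0,0,-0.165],[-0.45,-0.1,0.29,0,0,-0.165]]' && python3 go.py 0.572 0.338 0.02 169.1; python3 - <<'E'
from h import *
v=look("wrist"); save("w1",v[0]); np.savez("w1.npz",*v)
E
```

```text
time_s: 1.1
eef_pos: [0.5622, 0.3498, 0.1988]
tool_rot: [-179.9, -0.2, 168.9]
wrist_force: [-0.9, 0.1, -0.2]
opening: 0.0917
shift [-0.083 -0.063  1.192] turn [-0.0008 -0.0019 -0.0022] | t 1.1 pos [0.5622 0.3498 0.1988] rot [-1.7993e+02 -1.7000e-01  1.6890e+02] q [-19.  32. -22.  89.  13.  61.  35.] open 0.0917 F [-0.9  0.1 -0.2]
```

View pics/w1.png

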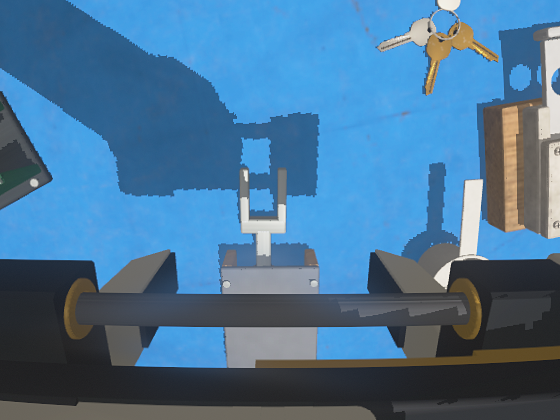

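The wrist view shows the fork pointing up the picture, with tine ends near (245,170) and (282,170), root at (263,227) and rack roof edge at row 265.

```bash
python3 - <<'E'
from h import *
z=np.load("w1.npz"); v=[z[f"arr_{i}"] for i in range(5)]
P=plane([(240.5,169.5),(286,169.5),(242,233),(286,232)],v,.023); print(P.round(4))
print("tipmid",P[:2].mean(0),"rootmid",P[2:].mean(0)); d=P[:2].mean(0)-P[2:].mean(0); print(np.degrees(np.arctan2(d[1],d[0])))
E
```

```text
[[0.5345 0.3269 0.023 ]
 [0.5422 0.3662 0.023 ]
 [0.5924 0.3156 0.023 ]
 [0.5992 0.3556 0.023 ]]
tipmid [0.5383653  0.34655315 0.023     ] rootmid [0.59582917 0.33558023 0.023     ]
169.18932275862218
```

```bash
python3 -m jog '[[-0.08,-0.06,0.3,0,0,-0.002],[-0.08,-0.06,0.6,0,0,-0.002],[-0.08,-0.06,0.8,0,0,-0.002],[-0.08,-0.06,0.9,0,0,-0.002],[-0.08,-0.06,0.9,0,0,-0.002],[-0.08,-0.06,0.9,0,0,-0.002]]' && python3 go.py 0.572 0.339 0.02 169.1
```

```text
time_s: 1.75
eef_pos: [0.5733, 0.3415, 0.0671]
tool_rot: [179.9, 0.1, 169.3]
wrist_force: [-0.1, -0.2, 0.6]
opening: 0.0918
shift [ 0.006 -0.019  0.314] turn [0.0014 0.001  0.0026] | t 1.75 pos [0.5733 0.3415 0.0671] rot [1.7987e+02 9.0000e-02 1.6934e+02] q [-20.  41. -19.  93.  17.  49.  34.] open 0.0918 F [-0.1 -0.2  0.6]
```

```bash
python3 -m jog '[[0.006,-0.019,0.15,0,0,0],[0.006,-0.019,0.3,0,0,0],[0.006,-0.019,0.31,0,0,0],[0.006,-0.019,0.31,0,0,0]]' && python3 go.py 0.572 0.339 0.02 169.1
```

```text
time_s: 2.15
eef_pos: [0.5723, 0.3377, 0.0204]
tool_rot: [179.9, 0.1, 169.3]
wrist_force: [0.6, -0.4, 0.3]
opening: 0.0916
shift [0.003 0.008 0.003] turn [0.001  0.0009 0.0019] | t 2.15 pos [0.5723 0.3377 0.0204] rot [1.7991e+02 8.0000e-02 1.6927e+02] q [-20.  45. -18.  94.  18.  44.  33.] open 0.0916 F [ 0.6 -0.4  0.3]
```

```bash
python3 -m jog '[[0,0,0,0,0,0],[0,0,0,0,0,0],[0,0,0,0,0,0],[0,0,0,0,0,0],[0,0,0,0,0,0],[0,0,0,0,0,0],[0,0,0,0,0,0],[0,0,0,0,0,0]]' 1 40 && python3 go.py 0.572 0.339 0.02 169.1
```

```text
time_s: 2.95
eef_pos: [0.5715, 0.3368, 0.0187]
tool_rot: [-180.0, -0.0, 169.3]
wrist_force: [-0.4, 0.2, -0.5]
opening: 0.0415
shift [-0.001  0.015 -0.009] turn [-0.     -0.0001  0.0018] | t 2.95 pos [0.5715 0.3368 0.0187] rot [-1.8000e+02 -1.0000e-02  1.6926e+02] q [-20.  45. -18.  94.  18.  44.  33.] open 0.0415 F [-0.4  0.2 -0.5]
```

```bash
python3 -m jog '[[0.05,0,-0.005,0,0,0],[0.15,0,-0.005,0,0,0],[0.3,0,-0.005,0,0,0],[0.45,0,-0.005,0,0,0],[0.6,0,-0.005,0,0,0],[0.75,0,-0.005,0,0,0],[0.9,0,-0.005,0,0,0],[0.98,0,-0.005,0,0,0]]' && python3 go.py 0.572 0.339 0.02 169.1; python3 - <<'E'
from h import *
v=look("top"); save("top1",v[0]); np.savez("top1.npz",*v)
E
```

```text
time_s: 3.75
eef_pos: [0.4241, 0.3648, 0.0193]
tool_rot: [-180.0, -0.1, 169.4]
wrist_force: [0.0, 0.6, -1.8]
opening: 0.0417
shift [-1.001  0.013 -0.006] turn [-0.0004 -0.0011  0.0034] | t 3.75 pos [0.4241 0.3648 0.0193] rot [-1.7996e+02 -1.0000e-01  1.6940e+02] q [-29.  37. -18. 110.  18.  36.  21.] open 0.0417 F [ 0.   0.6 -1.8]
```

View pics/top1.png

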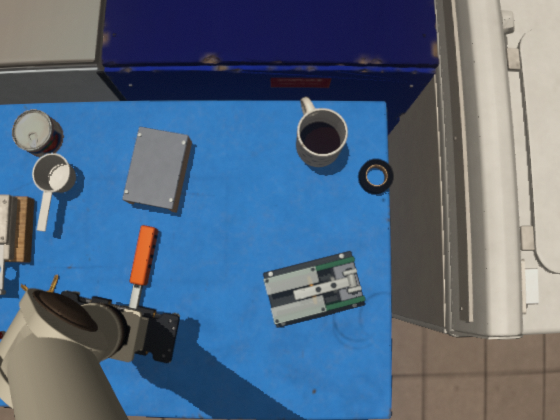

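The tool is fully out of the rack, with its handle running from (150,228) to (137,285). The rack and bystanders are unmoved. I'll lift it, turn it +55° so joint 7 has range for the later handle grasp, and put it down.

```bash
python3 -m jog '[[0,0,-0.08,0,0,0],[0,0,-0.2,0,0,0],[-0.05,-0.08,-0.2,0,0,-0.08],[-0.1,-0.15,-0.2,0,0,-0.16],[-0.16,-0.23,-0.2,0,0,-0.25],[-0.22,-0.32,-0.2,0,0,-0.34],[-0.28,-0.42,-0.2,0,0,-0.43],[-0.34,-0.51,-0.2,0,0,-0.52]]' && python3 -m jog '[[0,0,0,0,0,-0.09],[0,0,0,0,0,-0.09],[0,0,0,0,0,-0.09]]' && python3 go.py 0.46 0.28 0.022 224.4
```

```text
time_s: 4.6
eef_pos: [0.4654, 0.2777, 0.0503]
tool_rot: [-179.9, 0.1, -143.8]
wrist_force: [1.0, -0.1, -1.5]
opening: 0.0418
time_s: 4.9
eef_pos: [0.4642, 0.2792, 0.05]
tool_rot: [-180.0, 0.1, -136.2]
wrist_force: [-0.3, -0.0, -1.0]
opening: 0.0412
shift [0.017 0.023 0.187] turn [-0.0001  0.0007 -0.0062] | t 4.9 pos [0.4642 0.2792 0.05  ] rot [-1.7999e+02  6.0000e-02 -1.3616e+02] q [ -8.  36. -32. 112.  29.  41.  76.] open 0.0412 F [-0.3 -0.  -1. ]
```

Lower it, open the gripper, and rise.

```bash
python3 -m jog '[[0,0,0.05,0,0,0],[0,0,0.12,0,0,0],[0,0,0.18,0,0,0],[0,0,0.2,0,0,0],[0,0,0.2,0,0,0]]' && python3 go.py 0.46 0.28 0.022 224.4 && python3 -m jog '[[0,0,0,0,0,0],[0,0,0,0,0,0],[0,0,0,0,0,0],[0,0,0,0,0,0],[0,0,-0.2,0,0,0],[0,0,-0.5,0,0,0],[0,0,-0.8,0,0,0],[0,0,-0.8,0,0,0]]' 0 && python3 - <<'E'
from h import *
v=look("wrist"); save("w2",v[0]); np.savez("w2.npz",*v)
im=v[0]; h=cv2.cvtColor(im,cv2.COLOR_RGB2HSV); m=cv2.inRange(h,(3,150,90),(18,255,255))
cs,_=cv2.findContours(m,cv2.RETR_EXTERNAL,cv2.CHAIN_APPROX_NONE); c=max(cs,key=cv2.contourArea)
P=plane(c.reshape(-1,2),v,.032); r=cv2.minAreaRect((P[:,:2]*1000).astype(np.float32)); print(cv2.boundingRect(c),r,cv2.boxPoints(r).round(1).tolist())
E
```

```text
time_s: 5.4
eef_pos: [0.4621, 0.2794, 0.0187]
tool_rot: [180.0, -0.1, -135.8]
wrist_force: [-0.0, -0.1, -0.8]
opening: 0.0417
shift [ 0.007  0.013 -0.022] turn [ 0.0002 -0.0012 -0.0024] | t 5.4 pos [0.4621 0.2794 0.0187] rot [ 1.7998e+02 -1.1000e-01 -1.3581e+02] q [-10.  39. -30. 112.  31.  38.  74.] open 0.0417 F [-0.  -0.1 -0.8]
time_s: 6.2
eef_pos: [0.4664, 0.2823, 0.1455]
tool_rot: [-179.8, 0.6, -135.8]
wrist_force: [0.9, -0.4, -0.5]
opening: 0.0916
(260, 327, 31, 33) ((546.3126831054688, 362.9817810058594), (31.707767486572266, 25.056909561157227), 44.23192596435547) [[526.2000122070312, 360.8999938964844], [543.7000122070312, 342.8999938964844], [566.4000244140625, 365.1000061035156], [548.9000244140625, 383.0]]
```

View pics/w2.png

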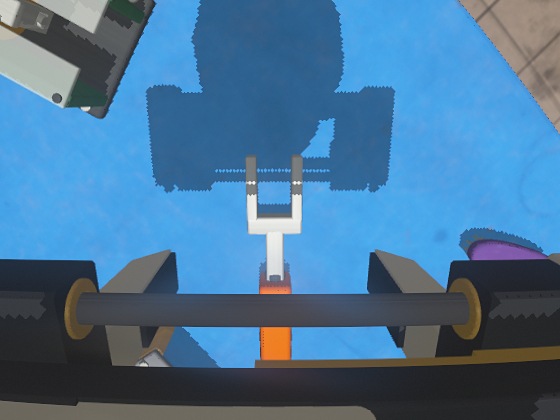

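The tool lies free, with tine ends near (251,157) and (297,157), root at (274,228), and the handle starting at (274,288).

```bash
python3 - <<'E'
from h import *
z=np.load("w2.npz"); v=[z[f"arr_{i}"] for i in range(5)]
P=plane([(247,156.5),(302,156.5),(247.5,233.5),(301.5,233.5)],v,.023)
t=P[:2].mean(0);d=t-P[2:].mean(0); a=np.arctan2(d[1],d[0]); print(t,np.degrees(a)%360,"handle",t-.15*np.array([np.cos(a),np.sin(a),0]))
E
python3 -m jog '[[-0.1,0,-0.1,0,0,0.09],[-0.2,0,-0.1,0,0,0.18],[-0.3,0,-0.1,0,0,0.27],[-0.4,0,-0.1,0,0,0.36],[-0.5,0,-0.1,0,0,0.45],[-0.6,0,-0.1,0,0,0.54],[-0.7,0,-0.1,0,0,0.63],[-0.76,0,-0.1,0,0,0.72]]' && python3 -m jog '[[0,0,0,0,0,0.09],[0,0,0,0,0,0.18],[0,0,0,0,0,0.27],[0,0,0,0,0,0.36],[0,0,0,0,0,0.45],[0,0,0,0,0,0.54],[0,0,0,0,0,0.63],[0,0,0,0,0,0.72]]' && python3 go.py 0.546 0.362 0.024 44.2
```

```text
[0.4373831  0.25615377 0.023     ] 224.26138251775745 handle [0.5448076  0.36084368 0.023     ]
time_s: 7.05
eef_pos: [0.5447, 0.359, 0.1528]
tool_rot: [-179.9, -0.1, 159.0]
wrist_force: [0.1, -0.5, 0.6]
opening: 0.0918
time_s: 7.85
eef_pos: [0.544, 0.3581, 0.1527]
tool_rot: [-179.9, 0.1, 94.2]
wrist_force: [0.1, 0.0, -0.8]
opening: 0.0917
shift [0.027 0.017 0.858] turn [-0.0007  0.0017  0.5557] | t 7.85 pos [0.544  0.3581 0.1527] rot [-1.7988e+02  1.1000e-01  9.4210e+01] q [-31.  32.  -7.  93.   5.  55. -35.] open 0.0917 F [ 0.1  0.  -0.8]
```

```bash
python3 -m jog '[[0,0,0.1,0,0,0.09],[0,0,0.2,0,0,0.18],[0,0,0.2,0,0,0.27],[0,0,0.2,0,0,0.36],[0,0,0.2,0,0,0.45],[0,0,0.2,0,0,0.54],[0,0,0.2,0,0,0.555],[0,0,0.2,0,0,0.555]]' && python3 go.py 0.5447 0.3605 0.024 44.2
```

```text
time_s: 8.65
eef_pos: [0.5441, 0.3585, 0.1234]
tool_rot: [180.0, 0.1, 44.8]
wrist_force: [0.3, 0.1, -0.0]
opening: 0.0915
shift [ 0.013 -0.007  0.663] turn [0.0002 0.0012 0.0064] | t 8.65 pos [0.5441 0.3585 0.1234] rot [1.7998e+02 1.1000e-01 4.4770e+01] q [-39.  34.   5.  95.  -3.  51. -78.] open 0.0915 F [ 0.3  0.1 -0. ]
```

```bash
python3 -m jog '[[0.01,-0.005,0.2,0,0,0.006],[0.01,-0.005,0.4,0,0,0.006],[0.01,-0.005,0.55,0,0,0.006],[0.01,-0.005,0.63,0,0,0.006],[0.01,-0.005,0.66,0,0,0.006],[0.01,-0.005,0.66,0,0,0.006],[0.01,-0.005,0.66,0,0,0.006]]' && python3 go.py 0.5447 0.3605 0.024 44.2 && python3 -m jog '[[0,0,0,0,0,0],[0,0,0,0,0,0],[0,0,0,0,0,0],[0,0,0,0,0,0],[0,0,0,0,0,0],[0,0,0,0,0,0],[0,0,0,0,0,0],[0,0,0,0,0,0]]' 1 55 && python3 go.py 0.5447 0.3605 0.024 44.2
```

```text
time_s: 9.35
eef_pos: [0.5462, 0.361, 0.0266]
tool_rot: [180.0, -0.1, 44.1]
wrist_force: [0.2, -0.3, 1.3]
opening: 0.0919
shift [-0.01  -0.005  0.018] turn [ 0.0002 -0.0012 -0.0012] | t 9.35 pos [0.5462 0.361  0.0266] rot [ 1.7998e+02 -1.1000e-01  4.4090e+01] q [-39.  42.   4.  96.  -4.  42. -78.] open 0.0919 F [ 0.2 -0.3  1.3]
time_s: 10.15
eef_pos: [0.5453, 0.3605, 0.0254]
tool_rot: [-180.0, 0.0, 44.1]
wrist_force: [-0.4, -0.1, 0.1]
opening: 0.0324
shift [-0.003 -0.003  0.01 ] turn [-0.      0.     -0.0014] | t 10.15 pos [0.5453 0.3605 0.0254] rot [-180.      0.     44.07] q [-39.  42.   4.  96.  -4.  42. -78.] open 0.0324 F [-0.4 -0.1  0.1]
```

```bash
python3 -m jog '[[0,0,0,0,0,0],[0,0,0,0,0,0],[0,0,0,0,0,0],[0,0,0,0,0,0]]' && python3 -m jog '[[0,0,-0.1,0,0,0],[0,0,-0.25,0,0,0],[0,0,-0.4,0,0,0],[0,0,-0.55,0,0,0],[0,0,-0.6,0,0,0],[0,0,-0.6,0,0,0]]' && python3 go.py 0.418 0.30 0.11 104.4
```

```text
time_s: 10.55
eef_pos: [0.5453, 0.3605, 0.0254]
tool_rot: [-180.0, -0.0, 44.1]
wrist_force: [0.1, 0.3, -1.0]
opening: 0.0256
time_s: 11.15
eef_pos: [0.5463, 0.3612, 0.1175]
tool_rot: [180.0, -0.2, 44.1]
wrist_force: [-0.1, 0.0, -0.8]
opening: 0.0258
shift [-0.899 -0.302  0.047] turn [ 0.0014 -0.0019 -0.6703] | t 11.15 pos [0.5463 0.3612 0.1175] rot [179.97  -0.2   44.07] q [-39.  35.   5.  95.  -4.  51. -79.] open 0.0258 F [-0.1  0.  -0.8]
```

```bash
python3 - <<'E'
from h import *
z=np.load("top0.npz"); v=[z[f"arr_{i}"] for i in range(5)]
f=lambda L:[(250+a/4,235+b/4) for a,b in L]
def rep(n,L,zz):
    P=plane(f(L),v,zz)[:,:2]*1000; r=cv2.minAreaRect(P.astype(np.float32)); print(n,P.round(1).tolist(),r); return P
rep("base",[(55,150),(405,65),(460,275),(108,370)],.01)
g=rep("guards outer",[(58,180),(262,125),(303,300),(105,357)],.068)
gi=rep("guards inner",[(72,240),(275,190),(290,240),(85,293)],.068)
s=rep("strap",[(178,230),(190,258),(392,206),(385,172)],.072)
for n,P in(("outer",g),("inner",gi)):
    m0=(P[0]+P[3])/2;m1=(P[1]+P[2])/2;print(n,m0,m1,np.degrees(np.arctan2(*(m1-m0)[::-1])))
m0=(s[0]+s[1])/2;m1=(s[2]+s[3])/2;print("strap",m0,m1,np.degrees(np.arctan2(*(m1-m0)[::-1])))
C=cloud(v); print(C[int(235+210/4),250+330//4], C[235+160//4,250+160//4],C[235+320//4,250+200//4])
E
python3 -m jog '[[-0.12,-0.04,0,0,0,-0.08],[-0.24,-0.08,0,0,0,-0.16],[-0.36,-0.12,0,0,0,-0.25],[-0.48,-0.16,0,0,0,-0.34],[-0.6,-0.2,0,0,0,-0.42],[-0.72,-0.25,0,0,0,-0.51],[-0.84,-0.28,0,0,0,-0.6],[-0.9,-0.3,0,0,0,-0.67]]' && python3 -m jog '[[0,0,0,0,0,0],[0,0,0,0,0,0],[0,0,0,0,0,0]]'; python3 go.py 0.418 0.30 0.11 104.4;  python3 - <<'E'
from h import *
for n in("top","side"):
    v=look(n); save(n+"2",v[0]); np.savez(n+"2.npz",*v)
a=cv2.imread("pics/top2.png")[200:350,190:390]; b=cv2.imread("pics/side2.png")[180:330,120:320]
cv2.imwrite("pics/c2.png",np.hstack([cv2.resize(a,(400,300)),cv2.resize(b,(400,300))]))
E
```

```text
base [[509.8, 140.6], [546.1, -8.0], [457.3, -30.6], [417.7, 117.9]] ((482.1988830566406, 54.67182159423828), (94.88601684570312, 153.65240478515625), 13.873661041259766)
guards outer [[497.2, 138.1], [519.1, 57.3], [450.2, 41.3], [427.8, 119.2]] ((473.4749755859375, 88.27505493164062), (71.89537048339844, 83.7042465209961), 15.215588569641113)
guards inner [[473.6, 132.4], [493.5, 52.3], [473.8, 46.4], [452.8, 127.2]] ((473.3988037109375, 89.323974609375), (21.418407440185547, 83.4952392578125), 14.117856979370117)
strap [[477.8, 90.8], [466.8, 86.0], [487.1, 6.3], [500.5, 9.0]] ((482.59722900390625, 48.06698989868164), (13.599364280700684, 84.84567260742188), 15.552522659301758)
outer [462.49254664 128.65360325] [484.6799127   49.31192428] -74.37670881962674
inner [463.21581168 129.8106471 ] [483.63094299  49.31317899] -75.76913902496197
strap [472.3045099   88.39823593] [493.83595755   7.68494207] -75.0633455721989
[0.4865035  0.03241344 0.07909317] [0.50525252 0.09771555 0.06590677] [0.44232348 0.08186812 0.06695595]
time_s: 11.95
eef_pos: [0.4145, 0.2973, 0.1141]
tool_rot: [-179.8, 0.1, 104.7]
wrist_force: [0.7, 0.7, -1.3]
opening: 0.0259
time_s: 12.25
eef_pos: [0.4176, 0.2992, 0.1153]
tool_rot: [180.0, -0.0, 104.2]
wrist_force: [-0.4, 0.5, -1.7]
opening: 0.0256
shift [0.004 0.004 0.035] turn [ 0.0002 -0.0001 -0.0019] | t 12.25 pos [0.4176 0.2992 0.1153] rot [ 1.7999e+02 -1.0000e-02  1.0423e+02] q [-30.  23. -10. 115.   6.  42. -30.] open 0.0256 F [-0.4  0.5 -1.7]
```

View pics/c2.png

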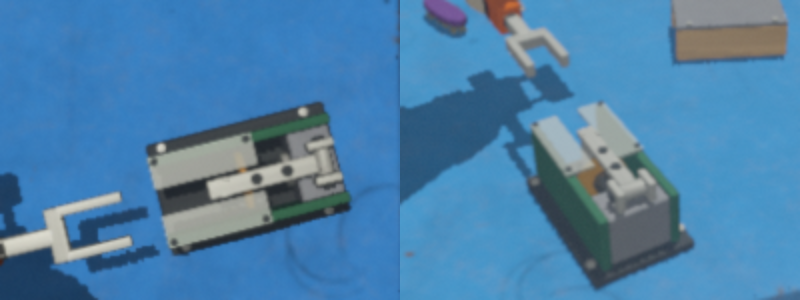

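The crops show the fork level and in line with the mouth. Tine ends are at about (120,197) and (131,241) in the left crop, and the mouth's left edge runs from (150,165) to (168,245). The strap is still down.

```bash
python3 - <<'E'
from h import *
z=np.load("top2.npz"); v=[z[f"arr_{i}"] for i in range(5)]
P=plane([(250.3,298),(255.8,320.5)],v,.113); print(P.round(4),P.mean(0).round(4))
C=cloud(v); Z=C[...,2]; Y,X=np.mgrid[:420,:560]
m=(Z>.095)&(Z<.13)&(X>190)&(X<262)&(Y>280)&(Y<340)
m=cv2.erode(m.astype(np.uint8),np.ones((2,2)))>0
Q=C[m]; d=np.array([.2458,-.9693]); s=(Q[:,:2]-[.4545,.1538])@d
for a in(-.1,-.08,-.06,-.04,-.02):
    k=abs(s-a)<.01; print(a,k.sum(),np.median(Q[k,2]).round(4))
q=plane([[0,0]],v,0)
cs,_=cv2.findContours(m.astype(np.uint8),cv2.RETR_EXTERNAL,cv2.CHAIN_APPROX_NONE)
E
python3 - <<'E'
import numpy as np
a=np.radians(-75.5);d=np.array([np.cos(a),np.sin(a)]);o=np.array([.4818,.0547])
for x in(-.105,-.07,-.03,-.008,.009,.015): print(x,(o+d*(x-.15)).round(4))
E
```

```text
[[0.4702 0.1582 0.113 ]
 [0.4368 0.1498 0.113 ]] [0.4535 0.154  0.113 ]
-0.1 29 0.112
-0.08 107 0.1123
-0.06 232 0.1121
-0.04 162 0.112
-0.02 121 0.1122
-0.105 [0.418  0.3016]
-0.07 [0.4267 0.2677]
-0.03 [0.4367 0.229 ]
-0.008 [0.4422 0.2077]
0.009 [0.4465 0.1912]
0.015 [0.448  0.1854]
```

```bash
python3 -m jog '[[0.015,0.005,0.1,0,0,-0.003],[0.015,0.005,0.25,0,0,-0.003],[0.015,0.005,0.38,0,0,-0.003],[0.015,0.005,0.435,0,0,-0.003],[0.015,0.005,0.435,0,0,-0.003],[0.015,0.005,0.435,0,0,-0.003],[0.015,0.005,0.435,0,0,-0.003]]' && python3 go.py 0.4367 0.229 0.0495 104.5
```

```text
time_s: 13.05
eef_pos: [0.4179, 0.3019, 0.0512]
tool_rot: [179.9, -0.0, 104.6]
wrist_force: [-0.8, -0.5, -1.5]
opening: 0.0254
shift [-0.502 -0.002  0.011] turn [ 0.0011 -0.0004  0.0015] | t 13.05 pos [0.4179 0.3019 0.0512] rot [ 1.7990e+02 -4.0000e-02  1.0463e+02] q [-32.  30.  -9. 116.   8.  35. -31.] open 0.0254 F [-0.8 -0.5 -1.5]
```

```bash
python3 -m jog '[[-0.06,0,0.01,0,0,0.001],[-0.13,-0.002,0.01,0,0,0.001],[-0.2,-0.002,0.01,0,0,0.001],[-0.27,-0.002,0.01,0,0,0.001],[-0.34,-0.002,0.01,0,0,0.001],[-0.41,-0.002,0.01,0,0,0.001],[-0.47,-0.002,0.01,0,0,0.001],[-0.5,-0.002,0.01,0,0,0.001]]' && python3 go.py 0.4422 0.2077 0.0495 104.5; python3 - <<'E'
from h import *
for n in("top","side"):
    v=look(n); save(n+"3",v[0]); np.savez(n+"3.npz",*v)
a=cv2.imread("pics/top3.png")[220:345,220:386]; b=cv2.imread("pics/side3.png")[200:325,140:306]
cv2.imwrite("pics/c3.png",np.hstack([cv2.resize(a,(400,300),interpolation=cv2.INTER_CUBIC),cv2.resize(b,(400,300),interpolation=cv2.INTER_CUBIC)]))
E
```

```text
time_s: 13.85
eef_pos: [0.4362, 0.2273, 0.0487]
tool_rot: [-180.0, 0.0, 104.5]
wrist_force: [-0.7, -0.3, -1.1]
opening: 0.0253
shift [-0.136  0.006 -0.006] turn [-0.0002  0.0003 -0.0004] | t 13.85 pos [0.4362 0.2273 0.0487] rot [-1.7999e+02  2.0000e-02  1.0447e+02] q [-23.  28.  -9. 119.   8.  33. -23.] open 0.0253 F [-0.7 -0.3 -1.1]
```

View pics/c3.png

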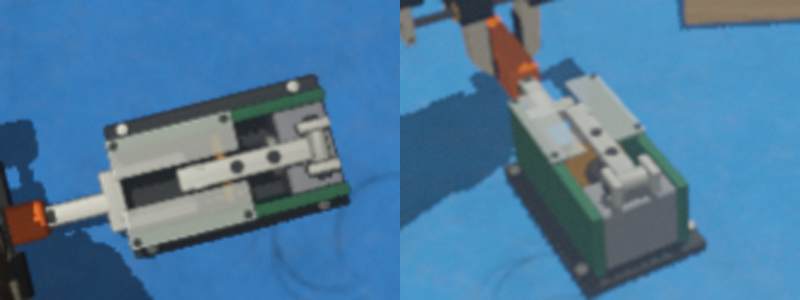

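The fork root sits at the mouth, centred in the channel, with no contact force, and the strap is still down. I'll go on until contact, then push.

```bash
python3 -m jog '[[-0.03,0.005,-0.003,0,0,0],[-0.07,0.005,-0.005,0,0,0],[-0.11,0.005,-0.005,0,0,0],[-0.136,0.005,-0.005,0,0,0],[-0.136,0.005,-0.005,0,0,0]]' && python3 go.py 0.4465 0.1912 0.0495 104.5 && python3 -m jog '[[-0.03,0,0,0,0,0],[-0.06,0,0,0,0,0],[-0.09,0,0,0,0,0],[-0.11,0,0,0,0,0],[-0.11,0,0,0,0,0]]' && python3 go.py 0.448 0.1854 0.0495 104.5
```

```text
time_s: 14.45
eef_pos: [0.4419, 0.2084, 0.0495]
tool_rot: [-180.0, 0.0, 104.5]
wrist_force: [-0.6, 0.2, -0.7]
opening: 0.0253
shift [-0.119  0.001 -0.   ] turn [-0.      0.0001 -0.0001] | t 14.45 pos [0.4419 0.2084 0.0495] rot [-1.8000e+02  1.0000e-02  1.0449e+02] q [-21.  28.  -9. 120.   8.  33. -21.] open 0.0253 F [-0.6  0.2 -0.7]
time_s: 14.95
eef_pos: [0.4456, 0.1948, 0.0497]
tool_rot: [180.0, -0.1, 104.6]
wrist_force: [-1.8, 7.8, -0.8]
opening: 0.0257
shift [-0.065 -0.     0.001] turn [ 0.0005 -0.0014  0.0011] | t 14.95 pos [0.4456 0.1948 0.0497] rot [ 1.7996e+02 -1.2000e-01  1.0460e+02] q [-19.  28.  -9. 120.   7.  33. -19.] open 0.0257 F [-1.8  7.8 -0.8]
```

```bash
python3 -m jog '[[-0.025,0,0,0,0,0],[-0.05,0,0,0,0,0],[-0.065,0,0,0,0,0],[-0.065,0,0,0,0,0]]' && python3 go.py 0.448 0.1854 0.0495 104.5;  python3 - <<'E'
from h import *
z=np.load("side3.npz"); a=z["arr_1"]
v=look("side"); save("side4",v[0]); C=cloud(v); 
m=(np.hypot(C[...,0]-.485,C[...,1]-.045)<.06); print("max z over block",np.nanmax(C[...,2][m]), (m&(C[...,2]>.09)).sum())
E
```

```text
time_s: 15.35
eef_pos: [0.4478, 0.1863, 0.0497]
tool_rot: [179.9, -0.2, 104.6]
wrist_force: [-2.2, 8.1, -1.0]
opening: 0.0259
shift [-0.006 -0.     0.001] turn [ 0.0006 -0.0019  0.0016] | t 15.35 pos [0.4478 0.1863 0.0497] rot [ 1.7995e+02 -1.7000e-01  1.0464e+02] q [-18.  28.  -9. 120.   7.  32. -18.] open 0.0259 F [-2.2  8.1 -1. ]
max z over block 0.14313829337298373 472
```

The strap has sprung up (points at 0.143 m above the block). Withdraw straight back.

```bash
python3 -m jog '[[0.05,0,0,0,0,0],[0.15,0,0,0,0,0],[0.28,0,0,0,0,0],[0.42,0,0,0,0,0],[0.56,0,0,0,0,0],[0.7,0,0,0,0,0],[0.84,0,0,0,0,0],[0.95,0,0,0,0,0]]' && python3 -m jog '[[0.05,0,0.04,0,0,0],[0.05,0,0.08,0,0,0],[0.05,0,0.12,0,0,0],[0.05,0,0.14,0,0,0],[0.05,0,0.14,0,0,0]]' && python3 go.py 0.411 0.331 0.025 104.5
```

```text
time_s: 16.2
eef_pos: [0.4121, 0.3227, 0.0495]
tool_rot: [-180.0, -0.0, 104.6]
wrist_force: [1.5, -0.4, -1.5]
opening: 0.0255
time_s: 16.7
eef_pos: [0.4105, 0.3273, 0.0276]
tool_rot: [-179.9, 0.1, 104.5]
wrist_force: [0.3, -0.5, -0.8]
opening: 0.0252
shift [0.023 0.009 0.017] turn [-0.001   0.0008 -0.0004] | t 16.7 pos [0.4105 0.3273 0.0276] rot [-1.7991e+02  8.0000e-02  1.0446e+02] q [-35.  33.  -8. 115.   8.  33. -34.] open 0.0252 F [ 0.3 -0.5 -0.8]
```

```bash
python3 -m jog '[[0,0,0.015,0,0,0],[0,0,0.015,0,0,0],[0,0,0.015,0,0,0]]' && python3 -m jog '[[0,0,0,0,0,0],[0,0,0,0,0,0],[0,0,0,0,0,0],[0,0,0,0,0,0],[0,0,0,0,0,0],[0,0,-0.1,0,0,0],[0,0,-0.3,0,0,0],[0,0,-0.5,0,0,0]]' 0 && python3 -m jog '[[0.2,0,-0.3,0,0,0],[0.5,0,-0.6,0,0,0],[0.8,0,-0.9,0,0,0],[0.8,0,-0.9,0,0,0],[0.8,0,-0.9,0,0,0]]' && python3 - <<'E'
from h import *
v=look("top"); w=look("side"); C=cloud(w)
m=(np.hypot(C[...,0]-.485,C[...,1]-.045)<.06); print("strap z",np.nanmax(C[...,2][m]))
D=cloud(v); h=cv2.cvtColor(v[0],cv2.COLOR_RGB2HSV); m=cv2.inRange(h,(3,170,120),(14,255,255))>0
Z=D[...,2][m]; print("orange",m.sum(),np.nanpercentile(Z,[10,50,90]).round(4))
a=v[0]; b=w[0]; save("fin",np.hstack([cv2.resize(a,(400,300)),cv2.resize(b,(400,300))])); print(read_state()["time_s"])
E
```

```text
time_s: 17.0
eef_pos: [0.4108, 0.3288, 0.0264]
tool_rot: [180.0, -0.0, 104.5]
wrist_force: [-0.5, 0.2, -1.6]
opening: 0.0257
time_s: 17.8
eef_pos: [0.4102, 0.3287, 0.1025]
tool_rot: [-179.9, 0.0, 104.6]
wrist_force: [0.2, 0.6, -0.3]
opening: 0.0851
time_s: 18.3
eef_pos: [0.3794, 0.4511, 0.2419]
tool_rot: [179.6, -0.4, 104.9]
wrist_force: [-0.3, 0.4, -0.3]
opening: 0.0917
strap z 0.1429232402467439
orange 849 [0.0292 0.0314 0.0335]
18.4
```

View pics/fin.png

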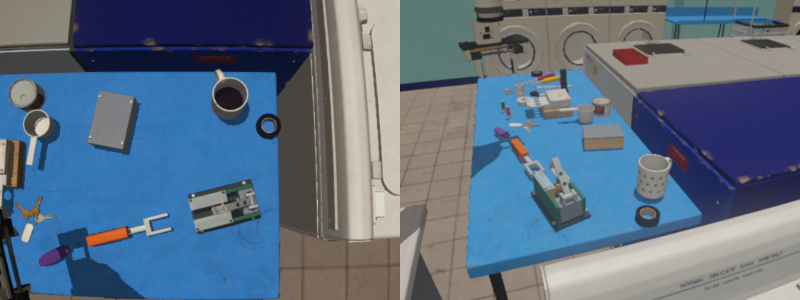

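The tool lies flat in front of the block, with its handle at (108,237) and fork at (155,226) in the left half. The strap is up, and the mug, tape, keys and purple object are where they were.

```bash
python3 -m jog '[[0,0,0,0,0,0],[0,0,0,0,0,0]]' && python3 -c "
from bench import finish_job; print(finish_job())"
```

```text
time_s: 18.6
eef_pos: [0.3807, 0.4429, 0.2349]
tool_rot: [-179.9, 0.1, 104.4]
wrist_force: [0.3, -1.0, 0.0]
opening: 0.0914
the job is handed in; nothing more can be done
None
```

The job is done and handed in at 18.6 s of the 61 s allowed; no verdict was reported.

I pulled the tool out of the rack by its fork, lifted and turned it, put it down, and took it again by the handle. The tines went in on both sides of the strap's eye and pushed the collar back with about 8 N until the strap sprang up. I then drew the tool straight out, laid it on the table and moved the arm clear.

**Last checks:**
- **Strap:** it was still up after the tool was out, with its top measured at 0.143 m.
- **Tool:** it lies flat, with the handle top at about 31 mm where 32 mm is expected.
- **Surroundings:** by eye in the final pictures, the rack, block, mug, tape and small objects look where they were. I did not measure them.
- **Collar travel:** I did not measure it directly. Part-way through the push, the force suggested about 18 mm and the tip position about 10.5 mm. I pushed further, and the strap then came free.

No check failed.

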